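Run along a reagent cartridge's row of caps and press them home

ROBOT

A 6-joint arm with a two-finger parallel gripper is mounted at the origin on the work surface. World frame = base frame: x ahead of the robot, y to its left, z up, the work surface at z = 0. Lengths are in m, angles in rad, forces in N, time in s.
With the tool pointing down it reaches from about 0.275 to 0.975 m from the base axis. Payload 8.4 kg.
Tool frame: the origin (TCP) lies at the very end of the fingers, on their centre line; the grasp point (between the pads) lies 19 mm behind it; z points along the fingers, y is the line along which they close (so a half turn about z gives the same grasp; the last joint's range is limited). The gripper opens to 92 mm and grips with 3 to 60 N. Pads are 20 mm wide; open, the fingers measure 128 mm over their backs; the gripper's body (75 mm by 189 mm) begins 69 mm behind the grasp point.
Start: joints at [-1.187, 0.353, 1.633, -0, 1.155, -0.002], TCP at [0.235, -0.579, 0.215] pointing down, gripper open.
Joint ranges: [-2.63, 2.63], [-0.92, 2.1], [0.06, 2.66], [-1.3, 4.44], [0, 2.69], [-3.02, 3.02]. Speed limits (rad/s): [2.22, 2.22, 2.79, 3.14, 3.14, 3.14].

INTERFACE

Orientations are given as a rotation vector (axis times angle).
In Python, from workcell import get_state, get_image, camera_model, job_done gives the robot as it stands.
- The arm moves only by the tool carry_out, never from a script. Its argument "commands" is a list of rows, each a list of 7 numbers: the opening, from 0 (shut) to 1 (fully open), then the shift along the tool's x, y, z in units of 0.25 m (1.0 is 0.25 m), then the turn, a rotation vector about the tool's x, y, z in units of pi/4 rad (1.0 is pi/4 rad). In form: [[jaw, tx, ty, tz, wx, wy, wz], ...]. A call has exactly 10 rows; each row is the pose to reach, as a shift and turn from the pose commanded when the call began, along the tool's axes at that moment; what a row does not reach only later rows make up. A row lasts 1/10 s, in which the tool goes at most 50 mm and 8.59 degrees, less where a joint would pass 70% of its speed; a pose out of reach is approached as far as the arm can. A call with a number of a shift or a turn outside -1 to 1 is refused whole. A call with a gripper value outside its range is refused whole. The fingers move at their own pace and stop on an object; the grip force is fixed at half the most. Time passes only in rows, so rows that repeat a pose let the fingers close, or fill a call up. It gives the time, the measured TCP pose, the force, the opening and the grip force at its end, in the units of the state.
- get_state(): the state, without advancing time (a new reading comes with each control period).
- get_image(name): name is "scene" or "top" or "wrist"; returns the picture (480x640x3 uint8, blue, green, red); there is no depth.
- camera_model(name): a dict with "fov_y" (degrees; the focal length in pixels is half the picture's height over the tangent of half this angle, whatever the lens; pixels are square), "cx", "cy" (the principal point, pixels), "cam_to_world" (4x4, takes a point from camera to world coordinates). Camera axes: x right, y down, z forward; pixel columns grow to the right and rows downward; lengths in m; the calibration is good to about 2 mm. A picture is of the moment at which its call begins: read the wrist's pose just before it. camera_model takes no time and is no camera call; for the wrist camera it gives the pose at the moment of the call.
- job_done(): hands the job in; it is judged then, once.
The state is a dict: "time": time; "q": joint angles; "joint_vel": joint speeds; "joint_efforts": joint torques, N m; "tcp_pos": TCP position; "eef_rot": TCP orientation; "contact_force": force on the tool from outside, world axes, zero at the start; "ft_torque": the same for the moment, N m; "gripper_width": finger opening in m; "grasp_force": force on a finger pad.
Only numpy, scipy, OpenCV 4.12 (cv2) and the standard library are available. Lean on these libraries where they do the work, as an engineer would, in place of code of your own. Each camera call takes 0.05 s, during which the arm holds its last target. There are 200 camera calls.

TASK

The five green caps of the reagent cartridge stand proud: run along the row with closed fingertips, starting at the end with the blue tab, and gently press each cap in turn fully home, one at a time, through to the far end. Only touch and press; do not lift, tip or shove the cartridge. Leave the red-capped cartridge and the other things on the bench alone.

Things in the scene. Friction and masses are not known exactly. Their poses are not given: they have to be found in the camera images.
- cartridge: reagent cartridge to work on: white block, black top deck, 200 mm long (x), 56 mm wide (y), 42 mm high, loose, 0.7 to 1 kg, at any yaw. Five GREEN caps in a straight row, centres at x = -68, -34, 0, 34, 68 mm, y = 0. A flat BLUE tab (14 x 44 mm, 3 mm high) lies across the deck at the -x end. Origin at the centre of the underside, z up
- other_cartridge: a second cartridge of the same shape and size, with five RED caps and a grey tab, all its caps standing proud; a bystander. Origin and axes as for cartridge.
- bottle: loose amber bottle with white cap, 46 mm diameter, 85 mm high; bystander. Origin at the centre of the underside.
- tip_box: loose grey box with a purple lid, 57 x 47 mm, 54 mm high; bystander. Origin at the centre of the underside.
- scanner: loose black handheld scanner lying down, 97 mm long (x), 42 mm wide, 32 mm high; bystander. Origin at the underside, near its middle.
- cap1_top (a point): centre of the flat top of the first green cap counted from the blue tab (the cap next to the blue tab). The cap's head is a disc 21 mm across and 5 mm thick on a white stem. Its top is 52.5 to 54 mm above the bench before, and 47 mm when home, when the head lies on the deck
- cap2_top (a point): centre of the flat top of the second green cap counted from the blue tab. The cap's head is a disc 21 mm across and 5 mm thick on a white stem. Its top is 52.5 to 54 mm above the bench before, and 47 mm when home, when the head lies on the deck
- cap3_top (a point): centre of the flat top of the third green cap counted from the blue tab. The cap's head is a disc 21 mm across and 5 mm thick on a white stem. Its top is 52.5 to 54 mm above the bench before, and 47 mm when home, when the head lies on the deck
- cap4_top (a point): centre of the flat top of the fourth green cap counted from the blue tab. The cap's head is a disc 21 mm across and 5 mm thick on a white stem. Its top is 52.5 to 54 mm above the bench before, and 47 mm when home, when the head lies on the deck
- cap5_top (a point): centre of the flat top of the fifth green cap counted from the blue tab (the cap farthest from the blue tab). The cap's head is a disc 21 mm across and 5 mm thick on a white stem. Its top is 52.5 to 54 mm above the bench before, and 47 mm when home, when the head lies on the deck
- cap1 (a joint): how far the first green cap is pushed in (m): 0 to 0.0015 at the start, 0.007 = home on a hard stop. Moves with about 3 N of steady friction, no spring: it stays where it is left
- cap2 (a joint): how far the second green cap is pushed in (m): 0 to 0.0015 at the start, 0.007 = home on a hard stop. Moves with about 3 N of steady friction, no spring: it stays where it is left
- cap3 (a joint): how far the third green cap is pushed in (m): 0 to 0.0015 at the start, 0.007 = home on a hard stop. Moves with about 3 N of steady friction, no spring: it stays where it is left
- cap4 (a joint): how far the fourth green cap is pushed in (m): 0 to 0.0015 at the start, 0.007 = home on a hard stop. Moves with about 3 N of steady friction, no spring: it stays where it is left
- cap5 (a joint): how far the fifth green cap is pushed in (m): 0 to 0.0015 at the start, 0.007 = home on a hard stop. Moves with about 3 N of steady friction, no spring: it stays where it is left
- other1 (a joint): how far the first red cap of the other cartridge is pushed in (m), as for the green ones; stays as it is
- other2 (a joint): how far the second red cap of the other cartridge is pushed in (m), as for the green ones; stays as it is
- other3 (a joint): how far the third red cap of the other cartridge is pushed in (m), as for the green ones; stays as it is
- other4 (a joint): how far the fourth red cap of the other cartridge is pushed in (m), as for the green ones; stays as it is
- other5 (a joint): how far the fifth red cap of the other cartridge is pushed in (m), as for the green ones; stays as it is

How it is judged:
On the way, in this order (a step that is already met when the one before it is completed fails the run):
1. the first green cap from the blue tab is pressed home (more than 5.3 mm of its 7 mm) while those after it still stand proud (value of joint cap1 above 0.0053 m and value of joint each of cap2, cap3, cap4, cap5 below 0.003 m), for 0.1 s.
2. the second green cap from the blue tab is pressed home (more than 5.3 mm of its 7 mm) while those after it still stand proud (value of joint each of cap1, cap2 above 0.0053 m and value of joint each of cap3, cap4, cap5 below 0.003 m), for 0.1 s.
3. the third green cap from the blue tab is pressed home (more than 5.3 mm of its 7 mm) while those after it still stand proud (value of joint each of cap1, cap2, cap3 above 0.0053 m and value of joint each of cap4, cap5 below 0.003 m), for 0.1 s.
4. the fourth green cap from the blue tab is pressed home (more than 5.3 mm of its 7 mm) while those after it still stand proud (value of joint each of cap1, cap2, cap3, cap4 above 0.0053 m and value of joint cap5 below 0.003 m), for 0.1 s.
5. the fifth green cap from the blue tab is pressed home (more than 5.3 mm of its 7 mm) while those after it still stand proud (value of joint each of cap1, cap2, cap3, cap4, cap5 above 0.0053 m), for 0.1 s.
At the end, for the whole second after the job is handed in: All five green caps are pushed in more than 5.3 mm of 7 mm; the cartridge stands level (0.08 rad), at rest, within 30 mm of where it stood; the red caps are in less than 3 mm and their cartridge within 30 mm of its place; bottle, tip box and scanner within 40 mm of theirs (all of step 5 and value of joint each of other1, other2, other3, other4, other5 below 0.003 m and distance of each of cartridge, other_cartridge from where it was at the start of the episode below 0.03 m and angle between cartridge's own z axis and vertical below 0.08 rad and linear speed of cartridge below 0.02 m/s and distance of each of bottle, tip_box, scanner from where it was at the start of the episode below 0.04 m); the robot touches nothing.
It fails at once if the green-capped cartridge is lifted (12 mm) or tipped (0.2 rad) (height (world z) of cartridge above 0.012 m or angle between cartridge's own z axis and vertical above 0.2 rad).
It fails at once if the green-capped cartridge is shoved more than 30 mm from its place (distance of cartridge from where it was at the start of the episode above 0.03 m).
It fails at once if the fingers press on the green-capped cartridge or its caps with more than 40 N (contact force between the fingers and cartridge above 40 N).
It fails at once if a red cap of the other cartridge is pushed in (3 mm), or that cartridge is moved 30 mm (value of joint any of other1, other2, other3, other4, other5 above 0.003 m or distance of other_cartridge from where it was at the start of the episode above 0.03 m).
It fails at once if the bottle, tip box or scanner is moved 40 mm or knocked over (distance of any of bottle, tip_box, scanner from where it was at the start of the episode above 0.04 m or angle between any of bottle, tip_box, scanner's own z axis and vertical above 0.4 rad).
It also fails if it takes over 45 s, if anything falls off the work surface, if the arm or the gripper's body presses on something with over 40 N, if the wrist force passes 120 N, or if a joint passes its speed limit or range.

## Working session

There is one attempt and no reset: what is moved stays moved. The work goes in short steps, Python scripts to look and compute and a tool call to move; the robot and the scene stay as the last step left them, time stands still between calls to the robot, and variables do not carry over. Pictures are saved under pics/ and viewed, at most 10 in all, crops included, and the job is handed in when it is done.

Besides the shell and the picture viewer there is one more tool, called after ">>>" as a command line: name --pt "numbers of a row" for each row, then --argument value for the rest. carry_out: Moves the arm, as the interface text tells. Its arguments: {"type":"object","properties":{"commands":{"type":"array"}},"required":["commands"]}

```bash
mkdir -p pics; cat > h.py <<'E'
import numpy as np, cv2
from workcell import *
def ray(m,u,v):
    f=240/np.tan(np.radians(m["fov_y"])/2); T=np.array(m["cam_to_world"])
    d=T[:3,:3]@np.array([(u-m["cx"])/f,(v-m["cy"])/f,1]); return T[:3,3],d/np.linalg.norm(d)
def onz(m,u,v,z):
    o,d=ray(m,u,v); return o+d*(z-o[2])/d[2]
def tri(r):
    A=sum(np.eye(3)-np.outer(d,d) for o,d in r); b=sum((np.eye(3)-np.outer(d,d))@o for o,d in r)
    p=np.linalg.solve(A,b); return p,max(np.linalg.norm(np.cross(p-o,d)) for o,d in r)
def blobs(im,lo,hi,amin=20):
    m=cv2.inRange(cv2.cvtColor(im,cv2.COLOR_BGR2HSV),lo,hi)
    n,l,s,c=cv2.connectedComponentsWithStats(m)
    return [(round(c[i][0],1),round(c[i][1],1),int(s[i][4]),tuple(map(int,s[i][:4]))) for i in range(1,n) if s[i][4]>=amin]
E
python3 - <<'E'
from h import *
for n in("scene","top"):
    im=get_image(n);cv2.imwrite(f"pics/{n}0.png",im);m=camera_model(n)
    print(n,m["fov_y"],np.round(m["cam_to_world"],3).tolist())
    print("G",blobs(im,(40,80,40),(85,255,255)));print("B",blobs(im,(95,100,40),(130,255,255)))
s=get_state();print(s)
E
```

```text
scene 52.66302843608955 [[0.843, 0.405, -0.353, 1.0], [0.537, -0.631, 0.56, -0.629], [0.005, -0.662, -0.75, 0.867], [0.0, 0.0, 0.0, 1.0]]
G [(np.float64(239.4), np.float64(241.6), 60, (235, 238, 10, 8)), (np.float64(250.5), np.float64(248.6), 66, (246, 245, 10, 9)), (np.float64(262.0), np.float64(256.3), 68, (257, 253, 11, 8)), (np.float64(273.9), np.float64(264.1), 72, (269, 260, 11, 9)), (np.float64(286.1), np.float64(271.9), 78, (281, 268, 11, 9))]
B [(np.float64(232.4), np.float64(239.5), 114, (224, 233, 18, 14)), (np.float64(322.0), np.float64(419.1), 5629, (271, 342, 101, 138))]
top 44.4773215693326 [[-0.018, -0.998, 0.066, 0.505], [-1.0, 0.018, 0.005, -0.017], [-0.006, -0.065, -0.998, 1.545], [0.0, 0.0, 0.0, 1.0]]
G [(np.float64(373.0), np.float64(232.6), 53, (369, 229, 9, 8)), (np.float64(371.8), np.float64(245.9), 49, (368, 242, 8, 8)), (np.float64(370.8), np.float64(259.3), 51, (367, 256, 9, 8)), (np.float64(369.8), np.float64(272.6), 54, (366, 269, 8, 8)), (np.float64(368.7), np.float64(286.1), 51, (365, 283, 8, 8))]
B [(np.float64(443.9), np.float64(150.8), 2668, (396, 12
[... 156 characters left out ...]
': array([-1.18739855e+00,  3.53571714e-01,  1.63404346e+00,  4.84218430e-06,
        1.15521805e+00, -2.42359674e-03]), 'joint_vel': array([-1.76103755e-03, -8.91706553e-04, -2.33553919e-03, -5.37966603e-04,
       -3.47726489e-04, -9.74820266e-05]), 'joint_efforts': array([ 9.93905232e-04, -5.94907737e+01, -3.34930837e+01,  7.00523215e-02,
        1.85319828e-02, -2.50782034e-05]), 'tcp_pos': array([ 0.23502182, -0.57864906,  0.21395023]), 'eef_rot': array([-3.08212147e+00, -6.02058110e-01,  3.61987820e-04]), 'contact_force': array([-0.06286804, -0.29573596, -0.28806042]), 'ft_torque': array([-0.04259795, -0.01475804,  0.0057999 ]), 'grasp_force': 0.0, 'gripper_width': 0.09222468958395633}
```

```bash
python3 - <<'E'
from h import *
S=[(239.4,241.6),(250.5,248.6),(262,256.3),(273.9,264.1),(286.1,271.9)]
T=[(368.7,286.1),(369.8,272.6),(370.8,259.3),(371.8,245.9),(373,232.6)]
ms,mt=camera_model("scene"),camera_model("top")
for s,t in zip(S,T):
    p,e=tri([ray(ms,*s),ray(mt,*t)]);print(np.round(p,4),round(e,4),"top@.053",np.round(onz(mt,*t,.053),4),"sc",np.round(onz(ms,*s,.053),4))
print("tab",onz(mt,367.6,294.2,.045),onz(ms,232.4,239.5,.045))
from scipy.spatial.transform import Rotation as R
print(R.from_rotvec(get_state()["eef_rot"]).as_matrix().round(3))
m=camera_model("wrist");print(m["fov_y"],np.round(m["cam_to_world"],3))
E
```

```text
[ 0.4866 -0.1303  0.0518] 0.0 top@.053 [ 0.4866 -0.1302  0.053 ] sc [ 0.4873 -0.131   0.053 ]
[ 0.5206 -0.1339  0.0534] 0.0002 top@.053 [ 0.5207 -0.1338  0.053 ] sc [ 0.5202 -0.1337  0.053 ]
[ 0.5542 -0.1373  0.0529] 0.0002 top@.053 [ 0.5544 -0.1371  0.053 ] sc [ 0.5541 -0.1375  0.053 ]
[ 0.5882 -0.1406  0.0529] 0.0003 top@.053 [ 0.5884 -0.1404  0.053 ] sc [ 0.5881 -0.1409  0.053 ]
[ 0.6221 -0.1443  0.0539] 0.0001 top@.053 [ 0.6223 -0.1443  0.053 ] sc [ 0.6216 -0.1438  0.053 ]
tab [ 0.46601307 -0.12756699  0.045     ] [ 0.46528722 -0.12970689  0.045     ]
[[ 0.926  0.376 -0.   ]
 [ 0.376 -0.926  0.001]
 [ 0.    -0.001 -1.   ]]
71.33886585692484 [[ 0.377 -0.892 -0.25   0.305]
 [-0.926 -0.363 -0.101 -0.55 ]
 [-0.001  0.27  -0.963  0.384]
 [ 0.     0.     0.     1.   ]]
```

View pics/top0.png

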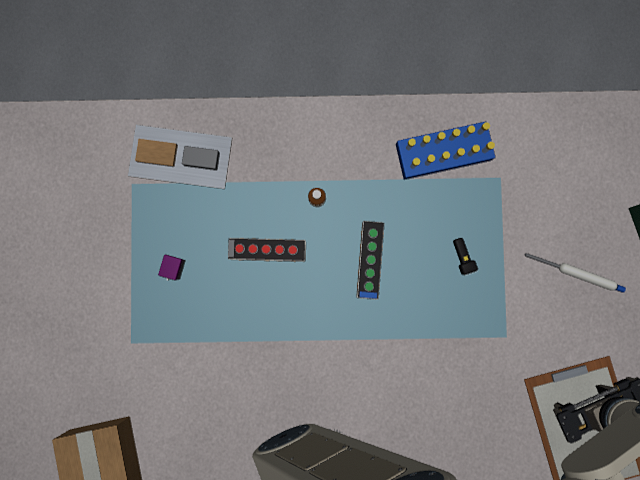

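View pics/scene0.png

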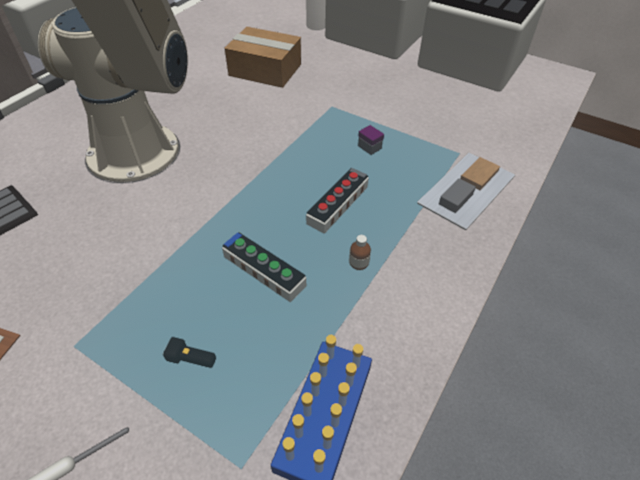

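>>> carry_out --pt "0 0.8 -0.64 0 0 0 0.62" --pt "0 0.8 -0.64 0 0 0 0.62" --pt "0 0.8 -0.64 0 0 0 0.62" --pt "0 0.8 -0.64 0 0 0 0.62" --pt "0 0.8 -0.64 0 0 0 0.62" --pt "0 0.8 -0.64 0 0 0 0.62" --pt "0 0.8 -0.64 0 0 0 0.62" --pt "0 0.8 -0.64 0 0 0 0.62" --pt "0 0.8 -0.64 0 0 0 0.62" --pt "0 0.8 -0.64 0 0 0 0.62"

```text
time: 1.1
tcp_pos: [0.3596, -0.3567, 0.2144]
eef_rot: [3.137, -0.161, -0.0]
contact_force: [-0.6, -0.3, 0.5]
gripper_width: 0.014
grasp_force: 0.0
```

```bash
cat >> h.py <<'E'
from scipy.spatial.transform import Rotation as R
C=np.array([[.4866,-.1303],[.5206,-.1339],[.5542,-.1373],[.5882,-.1406],[.6221,-.1443]])
def go(p):
    s=get_state();M=R.from_rotvec(s["eef_rot"]).as_matrix()
    a=np.degrees(np.arctan2(M[1,0],M[0,0]));ang=np.degrees(np.arctan2(*(C[4]-C[0])[::-1]))
    print("t",s["time"],"tcp",s["tcp_pos"].round(4),"w",s["gripper_width"],"F",s["contact_force"].round(1),"z-axis",M[:,2].round(3))
    print("shift",(M.T@(np.array(p)-s["tcp_pos"])/.25).round(4),"wz",round((a-ang)/45,3))
E
python3 -c "
from h import *
go([*C[0],.12])"
```

```text
t 1.1 tcp [ 0.3596 -0.3567  0.2144] w 0.014000667049275559 F [-0.6 -0.3  0.5] z-axis [-0. -0. -1.]
shift [ 0.4123 -0.9529  0.3775] wz 0.0
```

>>> carry_out --pt "0 0.412 -0.953 0.37 0 0 0" --pt "0 0.412 -0.953 0.37 0 0 0" --pt "0 0.412 -0.953 0.37 0 0 0" --pt "0 0.412 -0.953 0.37 0 0 0" --pt "0 0.412 -0.953 0.37 0 0 0" --pt "0 0.412 -0.953 0.37 0 0 0" --pt "0 0.412 -0.953 0.37 0 0 0" --pt "0 0.412 -0.953 0.37 0 0 0" --pt "0 0.412 -0.953 0.37 0 0 0" --pt "0 0.412 -0.953 0.37 0 0 0"

```text
time: 2.1
tcp_pos: [0.4866, -0.1303, 0.1226]
eef_rot: [3.137, -0.162, 0.001]
contact_force: [0.5, -0.1, 0.2]
gripper_width: 0.0003
grasp_force: 0.0
```

```bash
python3 - <<'E'
from h import *
go([*C[0],.058])
m=camera_model("wrist");im=get_image("wrist");cv2.imwrite("pics/w1.png",im)
for b in blobs(im,(40,80,40),(85,255,255),100): print(b,onz(m,b[0],b[1],.051).round(4))
E
```

```text
t 2.1 tcp [ 0.4866 -0.1303  0.1226] w 0.0003243548233762796 F [ 0.5 -0.1  0.2] z-axis [ 0.001 -0.    -1.   ]
shift [-2.000e-04 -1.000e-04  2.583e-01] wz -0.0
(np.float64(317.9), np.float64(46.4), 932, (302, 28, 33, 38)) [ 0.6243 -0.1448  0.051 ]
(np.float64(318.1), np.float64(103.4), 788, (303, 87, 31, 34)) [ 0.5901 -0.1414  0.051 ]
(np.float64(318.2), np.float64(155.7), 698, (304, 141, 30, 31)) [ 0.5561 -0.138   0.051 ]
(np.float64(318.4), np.float64(204.0), 637, (304, 190, 29, 29)) [ 0.5222 -0.1346  0.051 ]
(np.float64(318.5), np.float64(248.7), 585, (305, 235, 28, 28)) [ 0.4883 -0.1312  0.051 ]
```

View pics/w1.png

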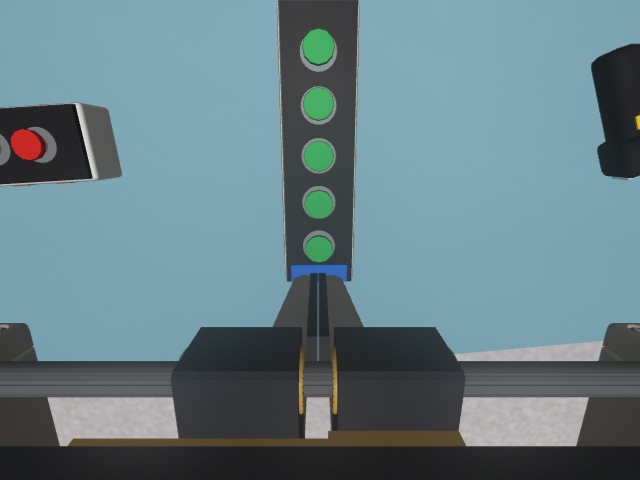

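The wrist view shows the five caps in a straight column (u≈318, v=249…46) with the blue tab at v≈272. It agrees with the two-view points to within 2 mm. I'll go to just above cap 1.

>>> carry_out --pt "0 0.004 0 0.1 0 0 0" --pt "0 0.004 0 0.18 0 0 0" --pt "0 0.004 0 0.22 0 0 0" --pt "0 0.004 0 0.24 0 0 0" --pt "0 0.004 0 0.258 0 0 0" --pt "0 0.004 0 0.258 0 0 0" --pt "0 0.004 0 0.258 0 0 0" --pt "0 0.004 0 0.258 0 0 0" --pt "0 0.004 0 0.258 0 0 0" --pt "0 0.004 0 0.258 0 0 0"

```text
time: 3.15
tcp_pos: [0.488, -0.129, 0.0579]
eef_rot: [3.137, -0.159, 0.001]
contact_force: [0.7, 0.3, -0.7]
gripper_width: 0.0004
grasp_force: 0.0
```

>>> carry_out --pt "0 0 0 0.01 0 0 0" --pt "0 0 0 0.015 0 0 0" --pt "0 0 0 0.02 0 0 0" --pt "0 0 0 0.024 0 0 0" --pt "0 0 0 0.028 0 0 0" --pt "0 0 0 0.032 0 0 0" --pt "0 0 0 0.036 0 0 0" --pt "0 0 0 0.04 0 0 0" --pt "0 0 0 0.04 0 0 0" --pt "0 0 0 0.04 0 0 0"

```text
time: 4.15
tcp_pos: [0.4879, -0.1291, 0.0475]
eef_rot: [3.138, -0.159, 0.0]
contact_force: [-0.1, -0.3, 0.4]
gripper_width: 0.0003
grasp_force: 0.0
```

>>> carry_out --pt "0 0 0 0.002 0 0 0" --pt "0 0 0 0.002 0 0 0" --pt "0 0 0 0.002 0 0 0" --pt "0 0 0 0.002 0 0 0" --pt "0 0 0 0.002 0 0 0" --pt "0 0 0 0.002 0 0 0" --pt "0 0 0 0.002 0 0 0" --pt "0 0 0 0.002 0 0 0" --pt "0 0 0 0.002 0 0 0" --pt "0 0 0 0.002 0 0 0"

```text
time: 5.15
tcp_pos: [0.4879, -0.1291, 0.0474]
eef_rot: [3.137, -0.159, 0.0]
contact_force: [-1.5, 0.0, 5.4]
gripper_width: 0.0006
grasp_force: 2.6
```

```bash
python3 - <<'E'
from h import *
go([*C[0],.058])
im=get_image("wrist");cv2.imwrite("pics/w2.png",im)
print(get_state()["contact_force"])
E
```

```text
t 5.15 tcp [ 0.4879 -0.1291  0.0474] w 0.0005999935149933639 F [-1.5  0.   5.4] z-axis [ 0. -0. -1.]
shift [-0.0048  0.0055 -0.0426] wz 0.002
[-1.01111988  0.07092235  4.9395326 ]
```

View pics/w2.png

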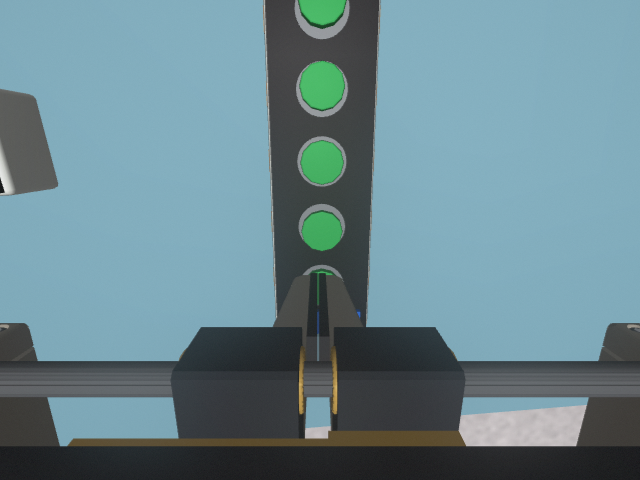

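The fingers are centred on cap 1 (just visible at u≈320, v≈272 under the tips) and the force is 5 N. I'll press a little further to find the hard stop.

>>> carry_out --pt "0 0 0 0.001 0 0 0" --pt "0 0 0 0.002 0 0 0" --pt "0 0 0 0.003 0 0 0" --pt "0 0 0 0.003 0 0 0" --pt "0 0 0 0.003 0 0 0" --pt "0 0 0 0.003 0 0 0" --pt "0 0 0 0.003 0 0 0" --pt "0 0 0 0.003 0 0 0" --pt "0 0 0 0.003 0 0 0" --pt "0 0 0 0.003 0 0 0"

```text
time: 6.2
tcp_pos: [0.488, -0.1291, 0.0473]
eef_rot: [3.137, -0.159, 0.001]
contact_force: [-2.2, 1.3, 14.9]
gripper_width: 0.0008
grasp_force: 7.6
```

Cap 1 is on its hard stop (15 N, z unchanged). Next I'll hop to cap 2.

```bash
python3 -c "
from h import *
for i in range(1,5): go([*(C[i]+[.001,-.0005]),.0573])" | grep shift
```

```text
shift [ 0.1358  0.0074 -0.04  ] wz 0.002
shift [ 0.2709  0.0074 -0.0399] wz 0.002
shift [ 0.4075  0.0068 -0.0399] wz 0.002
shift [ 0.5439  0.0079 -0.0398] wz 0.002
```

>>> carry_out --pt "0 0 0 -0.04 0 0 0" --pt "0 0 0 -0.07 0 0 0" --pt "0 0 0 -0.07 0 0 0" --pt "0 0.07 0.007 -0.07 0 0 0" --pt "0 0.136 0.007 -0.07 0 0 0" --pt "0 0.136 0.007 -0.07 0 0 0" --pt "0 0.136 0.007 -0.055 0 0 0" --pt "0 0.136 0.007 -0.043 0 0 0" --pt "0 0.136 0.007 -0.043 0 0 0" --pt "0 0.136 0.007 -0.043 0 0 0"

```text
time: 7.2
tcp_pos: [0.5208, -0.1341, 0.0569]
eef_rot: [-3.137, 0.159, 0.001]
contact_force: [0.1, 0.5, 1.0]
gripper_width: 0.0004
grasp_force: 0.0
```

>>> carry_out --pt "0 0 0 0.01 0 0 0" --pt "0 0 0 0.016 0 0 0" --pt "0 0 0 0.022 0 0 0" --pt "0 0 0 0.027 0 0 0" --pt "0 0 0 0.032 0 0 0" --pt "0 0 0 0.036 0 0 0" --pt "0 0 0 0.039 0 0 0" --pt "0 0 0 0.042 0 0 0" --pt "0 0 0 0.042 0 0 0" --pt "0 0 0 0.042 0 0 0"

```text
time: 8.2
tcp_pos: [0.5215, -0.1343, 0.0473]
eef_rot: [3.138, -0.159, 0.0]
contact_force: [-4.0, -0.2, 12.0]
gripper_width: 0.0007
grasp_force: 6.3
```

Cap 2 is home (12 N at the same z). Next is cap 3.

>>> carry_out --pt "0 0 0 -0.04 0 0 0" --pt "0 0 0 -0.07 0 0 0" --pt "0 0 0 -0.07 0 0 0" --pt "0 0.07 0 -0.07 0 0 0" --pt "0 0.136 0 -0.07 0 0 0" --pt "0 0.136 0 -0.07 0 0 0" --pt "0 0.136 0 -0.055 0 0 0" --pt "0 0.136 0 -0.042 0 0 0" --pt "0 0.136 0 -0.042 0 0 0" --pt "0 0.136 0 -0.042 0 0 0"

```text
time: 9.2
tcp_pos: [0.5546, -0.1375, 0.0568]
eef_rot: [-3.137, 0.159, 0.001]
contact_force: [0.9, 0.0, 1.0]
gripper_width: 0.0005
grasp_force: 0.0
```

>>> carry_out --pt "0 0 0 0.01 0 0 0" --pt "0 0 0 0.016 0 0 0" --pt "0 0 0 0.022 0 0 0" --pt "0 0 0 0.027 0 0 0" --pt "0 0 0 0.032 0 0 0" --pt "0 0 0 0.036 0 0 0" --pt "0 0 0 0.039 0 0 0" --pt "0 0 0 0.042 0 0 0" --pt "0 0 0 0.042 0 0 0" --pt "0 0 0 0.042 0 0 0"

```text
time: 10.2
tcp_pos: [0.5554, -0.1377, 0.0473]
eef_rot: [3.137, -0.159, 0.0]
contact_force: [-4.3, 0.8, 11.6]
gripper_width: 0.0005
grasp_force: 5.8
```

```bash
python3 - <<'E'
from h import *
for i in (2,3,4): go([*(C[i]+[.001,-.0005]),.0573])
m=camera_model("wrist");im=get_image("wrist")
for b in blobs(im,(40,80,40),(85,255,255),100): print(b,onz(m,b[0],b[1],.051).round(4))
E
```

```text
t 10.2 tcp [ 0.5554 -0.1377  0.0473] w 0.0004598538908813028 F [-4.3  0.8 11.6] z-axis [ 0. -0. -1.]
shift [-0.0006  0.0005 -0.0399] wz 0.002
t 10.2 tcp [ 0.5554 -0.1377  0.0473] w 0.0004598538908813028 F [-4.3  0.8 11.6] z-axis [ 0. -0. -1.]
shift [ 0.1361 -0.     -0.0399] wz 0.002
t 10.2 tcp [ 0.5554 -0.1377  0.0473] w 0.0004598538908813028 F [-4.3  0.8 11.6] z-axis [ 0. -0. -1.]
shift [ 0.2725  0.001  -0.0399] wz 0.002
(np.float64(317.7), np.float64(161.8), 1464, (296, 140, 44, 45)) [ 0.6238 -0.1447  0.051 ]
(np.float64(317.9), np.float64(230.0), 1283, (298, 210, 41, 41)) [ 0.5899 -0.1414  0.051 ]
(np.float64(317.9), np.float64(278.3), 170, (305, 269, 27, 37)) [ 0.5635 -0.1387  0.051 ]
(np.float64(317.8), np.float64(400.6), 192, (306, 397, 24, 10)) [ 0.4856 -0.1308  0.051 ]
```

Cap 3 is home and the cartridge hasn't moved. Now caps 4 and 5.

>>> carry_out --pt "0 0 0 -0.04 0 0 0" --pt "0 0 0 -0.07 0 0 0" --pt "0 0 0 -0.07 0 0 0" --pt "0 0.07 0 -0.07 0 0 0" --pt "0 0.136 0 -0.07 0 0 0" --pt "0 0.136 0 -0.07 0 0 0" --pt "0 0.136 0 -0.055 0 0 0" --pt "0 0.136 0 -0.042 0 0 0" --pt "0 0.136 0 -0.042 0 0 0" --pt "0 0.136 0 -0.042 0 0 0"

```text
time: 11.25
tcp_pos: [0.5884, -0.141, 0.0568]
eef_rot: [-3.137, 0.159, 0.001]
contact_force: [-0.7, -0.3, 0.9]
gripper_width: 0.0004
grasp_force: 0.0
```

>>> carry_out --pt "0 0 0 0.01 0 0 0" --pt "0 0 0 0.016 0 0 0" --pt "0 0 0 0.022 0 0 0" --pt "0 0 0 0.027 0 0 0" --pt "0 0 0 0.032 0 0 0" --pt "0 0 0 0.036 0 0 0" --pt "0 0 0 0.039 0 0 0" --pt "0 0 0 0.042 0 0 0" --pt "0 0 0 0.042 0 0 0" --pt "0 0 0 0.042 0 0 0"

```text
time: 12.25
tcp_pos: [0.5891, -0.1411, 0.0473]
eef_rot: [3.138, -0.159, 0.0]
contact_force: [-4.4, 0.1, 10.6]
gripper_width: 0.0002
grasp_force: 5.5
```

>>> carry_out --pt "0 0 0 -0.04 0 0 0" --pt "0 0 0 -0.07 0 0 0" --pt "0 0 0 -0.07 0 0 0" --pt "0 0.07 0 -0.07 0 0 0" --pt "0 0.136 0 -0.07 0 0 0" --pt "0 0.136 0 -0.07 0 0 0" --pt "0 0.136 0 -0.055 0 0 0" --pt "0 0.136 0 -0.042 0 0 0" --pt "0 0.136 0 -0.042 0 0 0" --pt "0 0.136 0 -0.042 0 0 0"

```text
time: 13.25
tcp_pos: [0.6223, -0.1444, 0.0568]
eef_rot: [-3.137, 0.159, 0.001]
contact_force: [-0.4, -0.4, 0.2]
gripper_width: 0.0004
grasp_force: 0.0
```

>>> carry_out --pt "0 0 0 0.01 0 0 0" --pt "0 0 0 0.016 0 0 0" --pt "0 0 0 0.022 0 0 0" --pt "0 0 0 0.027 0 0 0" --pt "0 0 0 0.032 0 0 0" --pt "0 0 0 0.036 0 0 0" --pt "0 0 0 0.039 0 0 0" --pt "0 0 0 0.042 0 0 0" --pt "0 0 0 0.042 0 0 0" --pt "0 0 0 0.042 0 0 0"

```text
time: 14.25
tcp_pos: [0.623, -0.1446, 0.0474]
eef_rot: [3.138, -0.159, 0.0]
contact_force: [-3.1, 0.3, 10.1]
gripper_width: 0.0002
grasp_force: 5.1
```

Lift clear, back off towards the base, and check.

>>> carry_out --pt "0 0 0 -0.1 0 0 0" --pt "0 0 0 -0.25 0 0 0" --pt "0 0 0 -0.4 0 0 0" --pt "0 -0.2 0 -0.5 0 0 0" --pt "0 -0.4 0 -0.5 0 0 0" --pt "0 -0.6 0 -0.5 0 0 0" --pt "0 -0.75 0 -0.5 0 0 0" --pt "0 -0.75 0 -0.5 0 0 0" --pt "0 -0.75 0 -0.5 0 0 0" --pt "0 -0.75 0 -0.5 0 0 0"

```text
time: 15.25
tcp_pos: [0.438, -0.1259, 0.1719]
eef_rot: [3.137, -0.159, 0.003]
contact_force: [-0.1, 0.4, 0.4]
gripper_width: 0.0008
grasp_force: 0.0
```

```bash
python3 - <<'E'
from h import *
ms,im=camera_model("scene"),get_image("scene")
S=sorted(b[:2] for b in blobs(im,(40,80,40),(85,255,255)))
mw=camera_model("wrist");iw=get_image("wrist");cv2.imwrite("pics/w3.png",iw)
W=sorted([b[:2] for b in blobs(iw,(40,80,40),(85,255,255),100)],key=lambda b:-b[1])
print(len(S),len(W))
for s,w in zip(S,W): p,e=tri([ray(ms,*s),ray(mw,*w)]);print(p.round(4),round(e,4))
E
```

```text
5 5
[ 0.4883 -0.1318  0.0487] 0.0006
[ 0.5219 -0.135   0.0488] 0.0005
[ 0.5554 -0.1384  0.0486] 0.0006
[ 0.5889 -0.1417  0.0485] 0.0005
[ 0.6198 -0.1433  0.0433] 0.0013
```

View pics/w3.png

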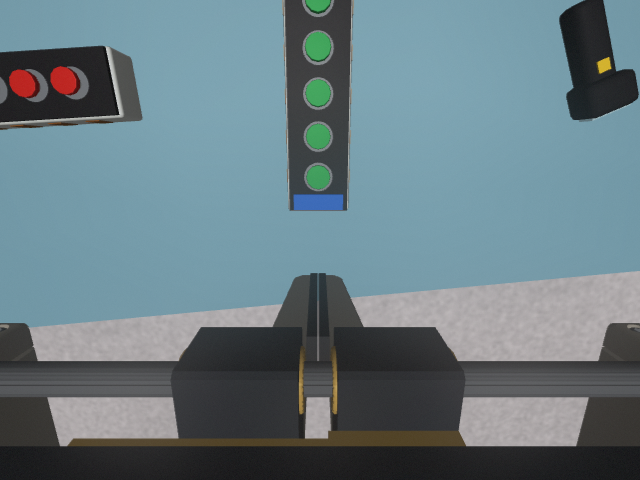

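The four fully visible caps (v=177, 136, 93, 47) are uniformly low and sit against their rings. The fifth is cut off by the frame, so its height reading isn't valid here, but it reached its stop at the same z and force as the others. The cartridge is in place and the arm is clear.

```bash
python3 -c "
from workcell import *
print(job_done())"
```

```text
the job is handed in; nothing more can be done
None
```

I pressed all five green caps home in order from the blue tab, each to its hard stop at about 10–15 N, and handed the job in at about 15 s with the arm clear; the cartridge stayed put and nothing else was touched, but no verdict came back, and cap 5 was confirmed by touch only because the final picture cut it off.

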